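# Line up the vials and hold the backdrop flap at its balance point

## Task

Stand the blue-capped and the black-capped vial upright in the two empty circles on the viewing stand, so that they make a neat row with the white-capped vial already there. Then take the backdrop flap that lies back behind the row by the black tab on its free edge and swing it gently up until it stands plumb, at its balance point, for a photograph; its stay is gone, so left alone it would drop back or tip over onto the vials, and it must do neither. Finish while still holding the tab with the flap plumb, the three vials standing untouched in their circles and the timer and jars nearby left where they are.

Things in the scene. Friction and masses are not known exactly. Their poses are not given: they have to be found in the camera images.
- viewing_stand: Viewing stand, fixed: a grey low shelf 150 x 180 mm (stand x by y), its top 20 mm above the worktop, with a row of three circles along its y axis, 45 mm apart. Origin on the worktop under the centre of the middle circle; x points across the shelf towards the flap (shelf from x -35 to +115 mm), y to the left along the row, z up.
- circle_left (a point): Centre of the left empty circle (black ring 35 mm across, flat), on the shelf top, 20 mm above the worktop; at stand y = +45 mm.
- circle_middle (a point): Centre of the middle circle, on the shelf top; the white-capped vial stands in it.
- circle_right (a point): Centre of the right empty circle, on the shelf top; at stand y = -45 mm.
- vial_blue: Blue-capped sample vial, 60 mm tall, glass body 27 mm across, cap 31 mm; about 20 g; origin at the centre of its underside, z up along it. Starts on the worktop.
- vial_black: Black-capped sample vial, 60 mm tall, glass body 27 mm across, cap 31 mm; about 20 g; origin at the centre of its underside, z up along it. Starts on the worktop.
- vial_white: White-capped sample vial, 60 mm tall, glass body 27 mm across, cap 31 mm; about 20 g; origin at the centre of its underside, z up along it. Already in the middle circle; leave it there.
- flap (a joint): Backdrop flap about its hinge, rad: 0 = plumb = balance point; negative leans back, away from the vials; positive leans forward over them. Starts lying back on rubber stops at -1.10; forward limit 1.45, but past about 0.5 it meets the vials. Nearly frictionless: the flap (about 0.3 kg, centre of mass about 70 mm from the hinge) falls either way when let go.
- backdrop: The flap itself: panel 156 mm wide, 5 mm thick, 124 mm high from the hinge line, matt white on the side facing the vials, black behind, in an 8 mm aluminium frame, with a ribbed black tab on the middle of its free edge. Origin on the hinge axis at mid width; its y lies along the hinge, z points from the hinge to the tab, x out of its black side.
- flap_tab (a point): Point to grip the black tab: 155 mm from the hinge axis, 31 mm past the edge of the panel. The tab is 20 mm wide along the hinge direction, 10 mm thick, its end 178 mm from the hinge. Gripped on its two sides 20 mm apart (closing along the hinge direction) it can pivot between the pads as the flap swings. Orientation as backdrop.
- flap_hinge (a point): Middle of the hinge axis, 50 mm behind the middle circle (stand x), 34 mm above the worktop; the axis runs along the stand's y.
- timer: Small white timer with coloured buttons, 64 x 64 x 19 mm, lying on the worktop; leave alone. Origin at the centre of its underside.
- small_jar: White plastic jar, 55 mm across, 69 mm tall; leave alone. Origin at the centre of its underside.
- tlc_jar: Clear glass jar with knobbed lid, 68 mm across, 103 mm tall; leave alone. Origin at the centre of its underside.
Mind the look-alikes: they are no part of the job. Of the things that look like the vial_black, take the one that is farthest to the robot's left at the start.

How it is judged:
By the outcome, as a careful person would: the job done as asked, in the order asked, and still so for the second after the job is handed in, while the arm keeps its last pose, push and grip.
It also fails if it takes over 61 s, if anything falls off the work surface, if the arm or the gripper's body presses on something with over 40 N, if the wrist force passes 120 N, or if a joint passes its speed limit or range.

## Robot

A 7-joint arm with a two-finger parallel gripper is mounted at the origin on a cart in front of the work surface, level with it; the furniture and walls round the work are solid. World frame = base frame: x ahead of the robot, y to its left, z up, the work surface at z = 0. Lengths are in m, angles in rad, forces in N, time in s.
With the tool pointing down it reaches from about 0.425 to 0.825 m from the base axis. Payload 3.6 kg.
Tool frame: the origin (TCP) lies where the fingers leave the gripper's body, on its centre line; the fingertips stand 73 mm ahead of it and the grasp point (between the pads) lies 54 mm ahead of it; z points along the fingers, y is the line along which they close (so a half turn about z gives the same grasp; the last joint's range is limited). The gripper opens to 85 mm and grips with 20 to 120 N. Pads are 22 mm wide; open, the fingers measure 114 mm over their backs; the gripper's body (76 mm by 85 mm) begins 54 mm behind the grasp point. The pads swing forward as they close: fully open they stand 13 mm farther back than shut.
Start: joints at [1.117, 0.615, -0.013, 1.423, 0.008, 1.103, -0.04], TCP at [0.269, -0.592, 0.304] pointing down, gripper open.
Joint ranges: [-3.12, 3.12], [-0.3, 2.06], [-1.34, 1.32], [0.26, 2.42], [-1.36, 4.5], [0.01, 1.98], [-2.84, 2.84]. Speed limits (rad/s): [2.79, 2.79, 3.14, 3.14, 3.14, 3.14, 3.14].

## Interface

Orientations are given as a unit quaternion [x, y, z, w].
In Python, from station import arm, snapshot, camera_info, ticket gives the robot as it stands. Calls block until the motion is done:
- arm.movep(position, orientation): joint-space move of the TCP to a pose.
- arm.line_to(position, velocity=0.15, ori=None): straight line of the TCP; ori=None keeps the orientation; velocity is the mean speed in m/s.
- arm.move_j(angles): joint-space move.
- arm.move_gripper(opening, effort=None): opening from 0.0 (shut) to 1.0 (fully open); effort is the grip in N (None keeps the last); returns when the fingers have stopped.
- arm.pause(seconds).
- arm.ik(position, orientation): joint angles nearest the present ones, or None.
- snapshot(name): name is "scene" or "top" or "wrist"; returns the picture (384x512x3 uint8, blue, green, red); there is no depth.
- camera_info(name): a dict with "fx", "fy", "cx", "cy" (pixels), "dist_coeffs" ([k1, k2, p1, p2, k3] as OpenCV has them; the pictures are not rectified), "R" (3x3) and "t" (3): a world point X has camera coordinates R X + t; the wrist camera has in their place "T_tool_cam" (4x4, takes a point from camera to tool coordinates, whose origin is the TCP and whose axes are the flange's). Camera axes: x right, y down, z forward; pixel columns grow to the right and rows downward; lengths in m; the calibration is good to about 2 mm. A picture is of the moment at which its call begins: read the wrist's pose just before it. camera_info takes no time and is no camera call.
A pose or a line that the arm cannot do raises arm.MotionError and nothing moves.
- ticket.finish_job(): hands the job in; it is judged then, once.
Readings, each from a call of its own:
- arm.read_time(): time.
- arm.read_joint_positions(): joint angles.
- arm.read_dq(): joint speeds.
- arm.read_effort(): joint torques, N m.
- arm.read_tool_pos(): TCP position.
- arm.read_eef_rot(): TCP orientation.
- arm.read_ft_force(): force on the tool from outside, world axes, zero at the start.
- arm.read_wrist_torque(): the same for the moment, N m.
- arm.read_opening(): opening from 0.0 (shut) to 1.0 (fully open).
- arm.read_finger_force(): force on a finger pad.
Only numpy, scipy, OpenCV 4.12 (cv2) and the standard library are available. Lean on these libraries where they do the work, as an engineer would, in place of code of your own. Each camera call takes 0.05 s, during which the arm holds its last target. There are 200 camera calls.

## Working session

There is one attempt and no reset: what is moved stays moved. The work goes in short steps, each a Python script; the robot and the scene stay as the last script left them, time stands still between calls to the robot, and variables do not carry over. Pictures are saved under pics/ and viewed, at most 12 in all, crops included, and the job is handed in when it is done.

```bash
mkdir -p pics; ls
python3 - <<'E'
from station import arm, snapshot, camera_info
import cv2,numpy as np
for n in("scene","top"):
    im=snapshot(n); cv2.imwrite(f"pics/{n}0.png",im)
    c=camera_info(n); print(n,{k:np.round(v,4).tolist() for k,v in c.items() if not isinstance(v,str)})
c=camera_info("wrist");print({k:np.round(v,4).tolist() for k,v in c.items() if not isinstance(v,str)})
print(arm.read_time(),arm.read_eef_rot(),arm.read_tool_pos())
E
```

```text
pics
scene {'fx': 499.291, 'fy': 499.291, 'cx': 262.9005, 'cy': 188.609, 'dist_coeffs': [-0.1406, 0.0, 0.0, 0.0, 0.0], 'R': [[-0.5021, -0.8647, -0.0142], [-0.6646, 0.3963, -0.6335], [0.5534, -0.3086, -0.7736]], 't': [0.3043, 0.3773, 0.9989]}
top {'fx': 472.2587, 'fy': 472.2587, 'cx': 254.9671, 'cy': 199.9773, 'dist_coeffs': [0.0629, 0.0, 0.0, 0.0, 0.0], 'R': [[0.0208, -0.9995, -0.0217], [-0.997, -0.0191, -0.0756], [0.0752, 0.0232, -0.9969]], 't': [0.0833, 0.4858, 1.286]}
{'fx': 334.9153, 'fy': 334.9153, 'cx': 259.8346, 'cy': 190.7679, 'dist_coeffs': [-0.0863, 0.0, 0.0, 0.0, 0.0], 'T_tool_cam': [[-0.0, -0.9615, -0.2748, 0.0691], [1.0, -0.0002, 0.0005, -0.0006], [-0.0005, -0.2748, 0.9615, -0.07], [0.0, 0.0, 0.0, 1.0]]}
0.1 [ 9.77313555e-01  2.11794378e-01 -2.68612958e-04 -1.13299708e-03] [ 0.26885683 -0.59121936  0.30285277]
```

View pics/scene0.png

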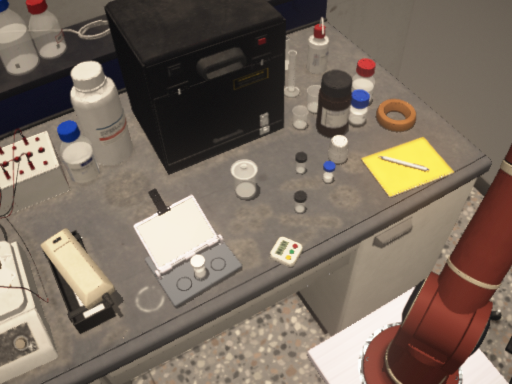

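View pics/top0.png

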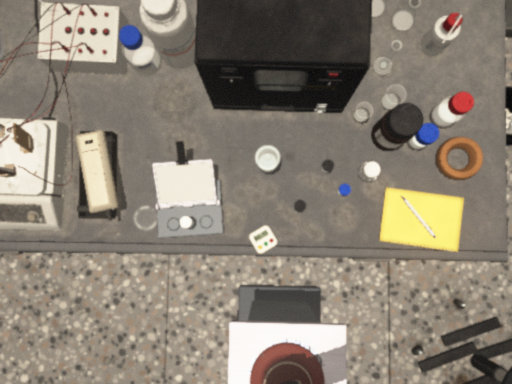

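The scene shows the stand with the white vial at scene (198,265) / top (187,222) and the tab at top (181,152). The blue vial is at scene (328,170) / top (344,189). There are two black-capped vials, at top (300,205) and (328,166), and the leftmost is (300,205). I'll take magnified crops and make first estimates next.

```bash
cat > h.py <<'E'
import cv2,numpy as np
from station import arm,snapshot,camera_info
from scipy.spatial.transform import Rotation as Ro
def cam(n,pose=None):
    c=camera_info(n); K=np.array([[c['fx'],0,c['cx']],[0,c['fy'],c['cy']],[0,0,1]]); d=np.array(c['dist_coeffs'],float)
    if n!='wrist': R=np.array(c['R']); return K,d,-R.T@np.array(c['t']),R.T
    T=np.array(c['T_tool_cam']); p,q=pose; Rt=Ro.from_quat(q).as_matrix()
    return K,d,Rt@T[:3,3]+np.array(p),Rt@T[:3,:3]
def ray(C,uv):
    K,d,o,R=C; x=cv2.undistortPoints(np.array(uv,float).reshape(-1,1,2),K,d).reshape(-1,2)
    return o,np.c_[x,np.ones(len(x))]@R.T
def plane(C,uv,z):
    o,r=ray(C,uv); return o+r*((z-o[2])/r[:,2:])
def tri(obs):  # [(C,uv),...] -> point, rms miss
    A=np.zeros((3,3));b=np.zeros(3);L=[]
    for C,uv in obs:
        o,r=ray(C,uv);r=r[0]/np.linalg.norm(r[0]);P=np.eye(3)-np.outer(r,r);A+=P;b+=P@o;L.append((P,o))
    X=np.linalg.solve(A,b); return X,np.sqrt(np.mean([np.sum((P@(X-o))**2) for P,o in L]))
def proj(C,X):
    K,d,o,R=C; rv=cv2.Rodrigues(R.T)[0]; return cv2.projectPoints(np.array(X,float).reshape(-1,1,3),rv,-R.T@o,K,d)[0].reshape(-1,2)
E
python3 - <<'E'
from h import *
t=cv2.imread('pics/top0.png');s=cv2.imread('pics/scene0.png')
a=cv2.resize(t[140:240,140:240],(400,400),interpolation=2);b=cv2.resize(s[180:305,125:250],(400,400),interpolation=2)
c=cv2.resize(t[150:215,285:385],(400,200)[:2],interpolation=2);d=cv2.resize(s[140:220,280:360],(200,200),interpolation=2)
e=np.zeros((200,200,3),np.uint8)
cv2.imwrite('pics/crop0.png',np.vstack([np.hstack([a,b]),np.hstack([c,d,e])]))
T=cam('top');S=cam('scene')
for n,u,z in(('blue',(344,189),.06),('black',(300,205),.06),('white',(187,222),.08),('black2',(328,166),.06),('tab',(181,152),.104),('timer',(263,239),.02)):print(n,plane(T,u,z).round(4))
for n,im in(('top',t),('scene',s)):
    h=cv2.cvtColor(im,cv2.COLOR_BGR2HSV);m=cv2.inRange(h,(105,120,60),(130,255,255))
    k,l,st,ce=cv2.connectedComponentsWithStats(m)
    print(n,[(st[i].tolist(),ce[i].round(1).tolist()) for i in range(1,k) if st[i,4]>15])
E
```

```text
blue [[ 0.5149 -0.1447  0.06  ]]
black [[ 0.4699 -0.0284  0.06  ]]
white [[0.418  0.2692 0.08  ]]
black2 [[ 0.576  -0.1017  0.06  ]]
tab [[0.5994 0.2865 0.104 ]]
timer [[0.3771 0.0687 0.02  ]]
top [([119, 25, 22, 24, 385], [129.9, 36.3]), ([416, 123, 23, 21, 367], [427.4, 133.2]), ([339, 184, 12, 11, 100], [344.5, 189.1])]
scene [([0, 0, 8, 12, 80], [3.1, 4.8]), ([352, 90, 17, 18, 261], [359.6, 98.4]), ([57, 121, 23, 21, 370], [67.9, 130.9]), ([324, 161, 11, 10, 94], [328.9, 165.7])]
```

View pics/crop0.png

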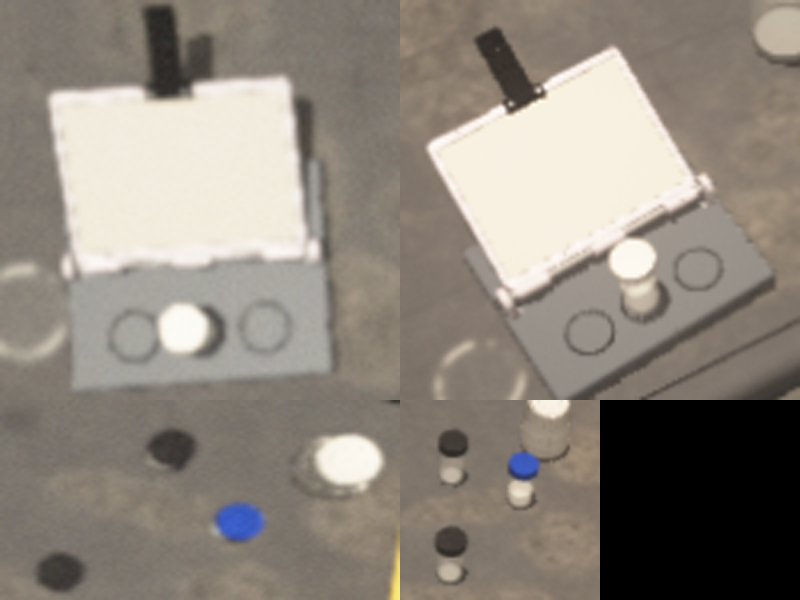

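The crop shows the ring centres in the top view at (173.3,224) and (206.3,221.5), and in the scene view at (184.4,283.8) and (218.1,264.1). The hinge lugs are at the panel's lower corners. I'll triangulate these now, then fly the wrist camera over the vials and the stand.

```bash
cat >> h.py <<'E'
def down(yaw): return (Ro.from_euler('z',yaw)*Ro.from_euler('x',np.pi)).as_quat()
def shot(name):
    p=(arm.read_tool_pos(),arm.read_eef_rot()); im=snapshot('wrist'); cv2.imwrite(f'pics/{name}.png',im); np.savez(f'pics/{name}.npz',p=p[0],q=p[1]); return im
def wcam(name): z=np.load(f'pics/{name}.npz'); return cam('wrist',(z['p'],z['q']))
E
python3 - <<'E'
from h import *
T=cam('top');S=cam('scene')
for n,a,b in(('ringL',(173,223.7),(184,283.4)),('ringR',(206,221.2),(217.8,263.8)),('blue',(344.5,189.1),(328.9,165.7)),('black',(300,205),(300.2,196)),('tab end',(140+40-.5,141.8),(152.5,190))):
    print(n,tri([(T,a),(S,b)]))
arm.movep([.465,-.085,.26],down(1.57)); shot('w1'); print(arm.read_time(),arm.read_joint_positions())
arm.movep([.49,.245,.30],down(1.57)); shot('w2'); print(arm.read_time(),arm.read_joint_positions())
arm.line_to([.44,.25,.26],.2); shot('w3'); print(arm.read_time())
cv2.imwrite('pics/v1.png',np.hstack([cv2.imread(f'pics/w{i}.png')[:,:][::1] for i in(1,)]))
a=[cv2.resize(cv2.imread(f'pics/w{i}.png'),(400,300),interpolation=3) for i in(1,2,3)]
cv2.imwrite('pics/v1.png',np.vstack([np.hstack(a[:2]),np.hstack([a[2],a[2]*0])]))
E
```

```text
ringL (array([0.41389544, 0.31667459, 0.02315067]), np.float64(0.00034218966827412605))
ringR (array([0.42271266, 0.22668276, 0.01988876]), np.float64(0.00012481732480157802))
blue (array([ 0.51532624, -0.14597558,  0.0569111 ]), np.float64(0.0006321893618029328))
black (array([ 0.47036287, -0.02843241,  0.05562004]), np.float64(0.00034953772878172277))
tab end (array([0.62347226, 0.28841677, 0.11679533]), np.float64(0.0004633873421215811))
2.1167 [ 0.41762626  0.42534517 -0.39120995  1.96774867  0.22423199  0.78978142
 -0.10460214]
3.425 [-0.22386722  0.48791985 -0.41667676  1.72088227  0.23187593  0.98296588
 -0.73182049]
3.95
```

View pics/v1.png

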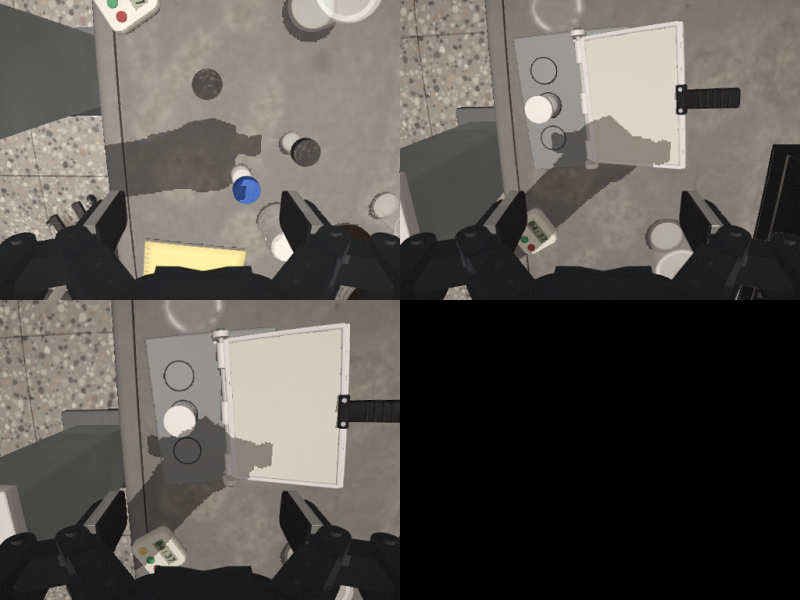

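The wrist views show the black cap at (207,84), blue at (246,190), the rings at (179,76)/(187,150) in view 3, and the hinge lugs at (221,35)/(229,180). All of these are in display pixels, ×1.28 for the full picture. Next I'll refine them with contours.

Run:
```python
from h import *
T=cam('top');S=cam('scene')
W={i:wcam(f'w{i}') for i in(1,2,3)};I={i:cv2.imread(f'pics/w{i}.png') for i in(1,2,3)}
def cont(im,mask,near,rng,amin=30):
    cs,_=cv2.findContours(mask,cv2.RETR_LIST,cv2.CHAIN_APPROX_NONE);out=[]
    for c in cs:
        if len(c)<12: continue
        (x,y),(a,b),_=cv2.fitEllipse(c)
        if np.hypot(x-near[0],y-near[1])<14 and rng[0]<a<=b<rng[1]: out.append((round(x,1),round(y,1),round(a,1),round(b,1)))
    return out
hs=cv2.cvtColor(I[1],cv2.COLOR_BGR2HSV); g1=cv2.cvtColor(I[1],cv2.COLOR_BGR2GRAY)
bl=cont(I[1],cv2.inRange(hs,(105,120,30),(130,255,255)),(246*1.28,190*1.28),(15,60))
bk=cont(I[1],cv2.inRange(g1,0,70),(207*1.28,84*1.28),(15,60))
print('blue',bl,'black',bk)
gt=cv2.cvtColor(cv2.imread('pics/top0.png'),cv2.COLOR_BGR2GRAY)
bt=cont(gt,cv2.inRange(gt,0,60),(300,205),(6,20));print('black top',bt)
for n,w,t in(('blue',bl,[(344.5,189.1)]),('black',bk,bt)):
    if w and t: print(n,tri([(W[1],w[0][:2]),(T,t[0][:2])]),plane(W[1],w[0][:2],.055))
R={}
for i,p in((2,[(143,70),(153,138)]),(3,[(179,76),(187,150)])):
    g=cv2.cvtColor(I[i],cv2.COLOR_BGR2GRAY);m=cv2.adaptiveThreshold(g,255,cv2.ADAPTIVE_THRESH_MEAN_C,cv2.THRESH_BINARY_INV,11,6)
    R[i]=[cont(g,m,(a*1.28,b*1.28),(22,60)) for a,b in p];print(i,R[i])
for k in(0,1):
    if R[2][k] and R[3][k]:
        u,v=np.mean(R[2][k],0)[:2],np.mean(R[3][k],0)[:2]
        print('ring',k,tri([(W[2],u),(W[3],v)]),plane(W[2],u,.02),plane(W[3],v,.02),plane(T,[(173,223.7),(206,221.2)][k],.02))
c=[cv2.resize(I[3][30:250,180:300],(360,660)[:2],interpolation=3)[:600],cv2.resize(I[2][30:220,210:330],(379,600),interpolation=3)]
cv2.imwrite('pics/v2.png',np.hstack(c)); print(c[0].shape,c[1].shape)
```

```text
blue [(315.2, 243.0, 33.9, 34.5)] black []
black top [(299.5, 205.6, 7.5, 8.3)]
blue (array([ 0.51582073, -0.14831686,  0.04624433]), np.float64(0.00023718413580758134)) [[ 0.51402495 -0.14430091  0.055     ]]
2 [[(183.7, 90.0, 31.4, 33.2), (183.6, 90.3, 33.8, 35.6)], [(195.4, 176.0, 26.9, 29.7)]]
3 [[(228.9, 96.7, 35.8, 37.0), (228.8, 96.6, 38.7, 39.9)], [(239.3, 192.6, 32.0, 33.5)]]
ring 0 (array([0.41328188, 0.3183699 , 0.02049995]), np.float64(5.570195820106154e-05)) [[0.41316358 0.3183226  0.02      ]] [[0.41324498 0.31842403 0.02      ]] [[0.41412823 0.31759861 0.02      ]]
ring 1 (array([0.42132145, 0.22988849, 0.02418152]), np.float64(6.86041382500361e-05)) [[0.42051086 0.22895116 0.02      ]] [[0.42103028 0.22860238 0.02      ]] [[0.42277292 0.22677733 0.02      ]]
(600, 360, 3) (600, 379, 3)
```

View pics/v2.png

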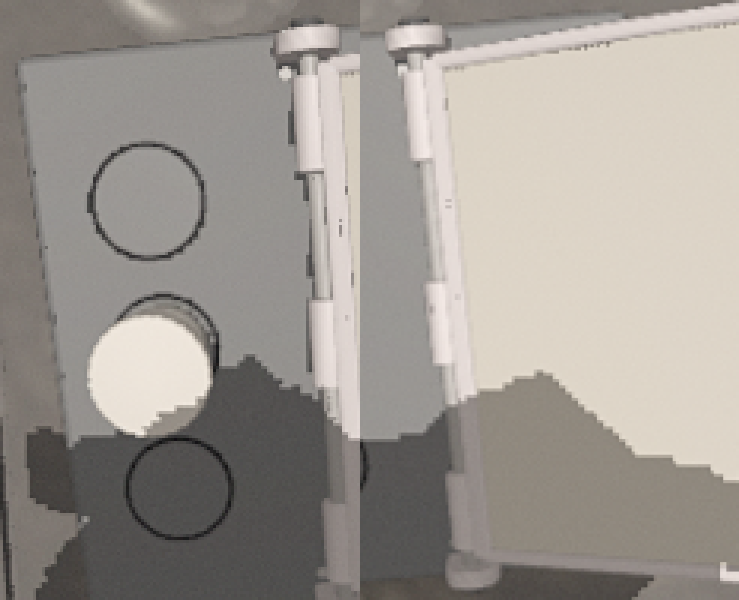

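Run:
```python
from h import *
W={i:wcam(f'w{i}') for i in(1,2,3)}
print('hinge w3',plane(W[3],[(282.4,49.7),(293.7,196.4)],.034).round(4).tolist(),'w2',plane(W[2],[(227.4,50.3),(240.7,181.7)],.034).round(4).tolist())
g=cv2.cvtColor(cv2.imread('pics/w1.png'),cv2.COLOR_BGR2GRAY)[82:134,238:292]
_,m=cv2.threshold(cv2.GaussianBlur(g,(5,5),0),0,255,cv2.THRESH_BINARY_INV+cv2.THRESH_OTSU)
c=max(cv2.findContours(m,0,1)[0],key=cv2.contourArea);e=cv2.fitEllipse(c);u=(e[0][0]+238,e[0][1]+82)
P=plane(W[1],u,.055)[0];print('black',u,e[1],P)
assert np.hypot(*(P[:2]-[.4704,-.0284]))<.005
P=(P[:2]+[.4704,-.0284])/2
d=.09; q=down(np.pi/2+d)
print(P,[None if j is None else j.round(2).tolist() for j in(arm.ik([.4137,.318,.119],q),arm.ik([.4218,.2278,.119],q),arm.ik([.4675,.277,.243],down(d)),arm.ik([.4675,.277,.243],down(d+np.pi)),arm.ik([.605,.290,.158],down(d)))])
arm.move_gripper(.62)
arm.movep([*P,.2],q);arm.line_to([*P,.098],.15)
arm.move_gripper(0,25);print('opening',arm.read_opening(),arm.read_finger_force())
arm.line_to([*P,.22],.2);print('opening',arm.read_opening(),arm.read_time(),arm.read_ft_force());shot('w4');cv2.imwrite('pics/s4.png',snapshot('scene')[120:320,100:380])
```

```text
hinge w3 [[0.46, 0.3567, 0.034], [0.4722, 0.2289, 0.034]] w2 [[0.4597, 0.3543, 0.034], [0.47, 0.226, 0.034]]
black (264.8132724761963, 107.46431159973145) (38.240352630615234, 39.405029296875) [ 0.46874522 -0.02591861  0.055     ]
[ 0.46957261 -0.02715931] [[-0.49, 0.71, -0.32, 1.97, 0.42, 0.53, -1.01], [-0.34, 0.66, -0.3, 2.08, 0.43, 0.45, -0.88], [-0.58, 0.52, 0.01, 1.81, -0.0, 0.81, -2.05], [-0.05, 0.65, -0.85, 1.8, 0.59, 0.96, 0.52], [-0.49, 0.8, 0.02, 1.51, -0.02, 0.84, -1.94]]
opening 0.30699217566996506 24.687243103981018
opening 0.3090143115967731 7.4083 [-0.07934907 -0.02428886  0.56601938]
```

View pics/s4.png

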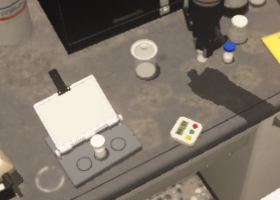

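The original spot at crop (200,80) is empty and the opening holds at 0.31, which fits the vial's body, so the black vial is held. I'll place it in the left circle, then fetch the blue one.

```bash
cat > place.py <<'E'
from h import *
d=.09; q=down(np.pi/2+d); ex=np.array([np.cos(d),np.sin(d)])
MID=np.array([.4177,.2729]); ey=np.array([-ex[1],ex[0]])
def place(c):
    arm.movep([*c,.24],q);arm.line_to([*c,.135],.15);arm.line_to([*c,.119],.03)
    print('f',arm.read_ft_force().round(2) if hasattr(arm.read_ft_force(),'round') else arm.read_ft_force())
    arm.move_gripper(.5);arm.line_to([*c,.22],.15)
E
python3 - <<'E'
from place import *
place(MID+.045*ey); print(arm.read_time())
P=np.array([.5148,-.1455])
arm.move_gripper(.62)
arm.movep([*P,.2],q);arm.line_to([*P,.098],.15)
arm.move_gripper(0,25);print('opening',arm.read_opening())
arm.line_to([*P,.22],.2);print('opening',arm.read_opening(),arm.read_time())
place(MID-.045*ey);print(arm.read_time())
arm.movep([.47,.25,.27],q);shot('w5');cv2.imwrite('pics/s5.png',snapshot('scene'));snap=snapshot('top');cv2.imwrite('pics/t5.png',snap)
a=cv2.imread('pics/w5.png')[:300,120:480];b=cv2.resize(cv2.imread('pics/s5.png')[200:320,140:260],(300,300),interpolation=2)
cv2.imwrite('pics/v5.png',np.hstack([a,b]))
E
```

```text
f [-0.57 -0.3   2.06]
11.4917
opening 0.30399033693156885
opening 0.3031232725846054 15.425
f [-0.4  -0.02  3.  ]
19.525
```

View pics/v5.png

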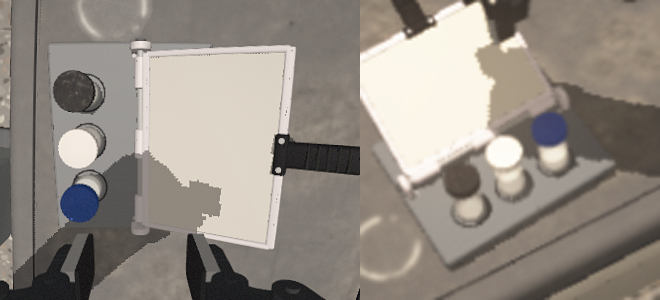

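All three vials stand upright with caps at w5 (194,92), (200,148) and (200,202). I'll measure how close they are to the circle centres.

Run:
```python
from place import *
im=cv2.imread('pics/w5.png');hs=cv2.cvtColor(im,cv2.COLOR_BGR2HSV);C=wcam('w5')
M={'black':cv2.inRange(hs,(0,0,0),(180,255,75)),'white':cv2.inRange(hs,(0,0,190),(180,60,255)),'blue':cv2.inRange(hs,(105,100,20),(130,255,255))}
near={'black':(194,92),'white':(200,148),'blue':(200,202)}
def fr(p): v=p[:2]-MID; return np.round([v@ex*1e3,v@ey*1e3],1)
for n,m in M.items():
    for c in cv2.findContours(m,0,1)[0]:
        if cv2.contourArea(c)<400: continue
        e=cv2.fitEllipse(cv2.convexHull(c))
        if np.hypot(e[0][0]-near[n][0],e[0][1]-near[n][1])<12: print(n,np.round(e[0],1),np.round(e[1],1),fr(plane(C,e[0],.08)[0]),fr(plane(C,e[0],.07)[0]))
# middle ring/glass bases & top view
T=cam('top');t=cv2.imread('pics/t5.png');ht=cv2.cvtColor(t,cv2.COLOR_BGR2HSV)
MT={'black':cv2.inRange(ht,(0,0,0),(180,255,65)),'white':cv2.inRange(ht,(0,0,190),(180,60,255)),'blue':cv2.inRange(ht,(105,100,40),(130,255,255))}
for n,m in MT.items():
    for c in cv2.findContours(m,0,1)[0]:
        if 25<cv2.contourArea(c)<200:
            e=cv2.fitEllipse(c)
            if 160<e[0][0]<215 and 208<e[0][1]<235: print('top',n,np.round(e[0],1),np.round(e[1],1),fr(plane(T,e[0],.077)[0]))
```

```text
black [198.1  91.9] [41.9 52.2] [ 3.  45.5] [ 1.2 45.6]
white [197.3 148.3] [38.4 40. ] [0.5 2.8] [-1.4  1.3]
blue [199.3 202.9] [37.7 38.2] [ -0.1 -42. ] [ -2.1 -45.2]
```

The vials are within about 2 mm of the circle centres and evenly spaced, so they stay. Before gripping the tab I'll check its lateral position in w2 and top, then close on it.

Run:
```python
from place import *
H=MID+.05*ex
im=cv2.imread('pics/w2.png');g=cv2.cvtColor(im,cv2.COLOR_BGR2GRAY);C=wcam('w2')
m=np.zeros_like(g);m[95:155,362:440]=cv2.inRange(g,0,65)[95:155,362:440]
c=max(cv2.findContours(m,0,1)[0],key=cv2.contourArea);x,y,w,h=cv2.boundingRect(c)
mid=lambda col:(col,np.nonzero(m[:,col])[0].mean())
end=plane(C,[mid(x+w-3)],.115)[0];b=plane(C,[mid(x+w-25)],.105)[0]
S=lambda p:np.round([(p[:2]-H)@ex*1e3,(p[:2]-H)@ey*1e3],1)
print('bbox',x,y,w,h,'tab end rel hinge',S(end),'inner',S(b),'expect end x',178*np.sin(1.1))
lat=((end[:2]-H)@ey+(b[:2]-H)@ey)/2
lat=float(np.clip(lat,-.004,.004)); print('lat',lat)
def pose(th): # th<0 leaned back
    xy=H+ex*(.155*np.sin(-th))+ey*lat; return [*xy,.034+.155*np.cos(th)+.054]
np.save('lat.npy',lat)
for yaw in(d,d+np.pi): print([np.round(arm.ik(pose(t),down(yaw)),2).tolist() for t in(-1.1,-.5,0)])
Q=down(d);p=pose(-1.1)
arm.movep([p[0],p[1],.26],Q);arm.move_gripper(.6)
shot('w6');cv2.imwrite('pics/s6.png',snapshot('scene')[120:320,90:290])
b=cv2.resize(cv2.imread('pics/s6.png'),(384,384));cv2.imwrite('pics/v6.png',np.hstack([cv2.imread('pics/w6.png')[:,:400],b]))
print(arm.read_time())
```

```text
bbox 362 108 74 38 tab end rel hinge [156.4   0.6] inner [ 1.433e+02 -1.000e-01] expect end x 158.6349100909355
lat 0.00025287158473404585
[[-0.47, 0.8, -0.01, 1.5, 0.01, 0.84, -1.97], [-0.51, 0.64, -0.02, 1.64, 0.02, 0.87, -2.02], [-0.55, 0.52, -0.04, 1.81, 0.03, 0.81, -2.08]]
[[-0.07, 0.93, -0.8, 1.49, 0.73, 1.04, 0.61], [-0.04, 0.78, -0.85, 1.62, 0.65, 1.05, 0.57], [-0.04, 0.66, -0.88, 1.79, 0.61, 0.98, 0.5]]
21.5583
```

View pics/v6.png

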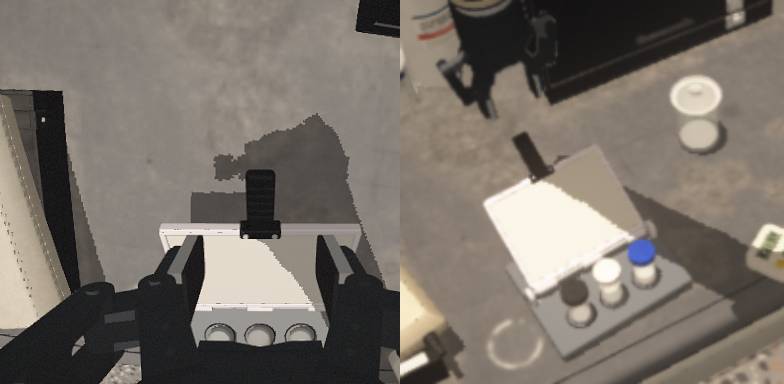

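The tab at (260,200) lies centred between the open fingers. I'll descend, grip it, and swing the flap slowly up in arc steps while watching the force.

```bash
cat > flap.py <<'E'
from place import *
H=MID+.05*ex; lat=float(np.load('lat.npy')); Q=down(d)
def pose(th): return [*(H+ex*(.155*np.sin(-th))+ey*lat),.034+.155*np.cos(th)+.054]
def F(): f=np.array(arm.read_ft_force());return np.round([f[:2]@ex,f[:2]@ey,f[2]],1)
E
python3 - <<'E'
from flap import *
p=pose(-1.1);arm.line_to([p[0],p[1],p[2]],.12)
print('pre',F());arm.move_gripper(0,25);print(arm.read_opening(),arm.read_finger_force(),F())
for th in np.arange(-1.0,-.25,.1):
    arm.line_to(pose(th),.05);f=F();print(round(th,2),f,round(arm.read_time(),1))
    if np.abs(f).max()>25: break
shot('w7');cv2.imwrite('pics/s7.png',snapshot('scene')[140:340,90:290])
b=cv2.resize(cv2.imread('pics/s7.png'),(384,384));cv2.imwrite('pics/v7.png',np.hstack([cv2.imread('pics/w7.png')[:,:400],b]))
E
```

```text
pre [ 1.1 -0.4 -0.8]
0.2280292427634317 27.06962764263153 [-0.6 -1.   3.7]
-1.0 [ 2.1 -1.1 -0.3] 23.4
-0.9 [ 3.  -1.5  1.4] 23.9
-0.8 [ 1.1 -2.   0.3] 24.3
-0.7 [ 1.7 -2.8 -0.4] 24.8
-0.6 [ 0.1 -2.2 -1.2] 25.2
-0.5 [-0.8 -2.8 -1.7] 25.7
-0.4 [-0.1 -3.3 -3.9] 26.1
-0.3 [-1.2 -3.1 -3.7] 26.6
```

View pics/v7.png

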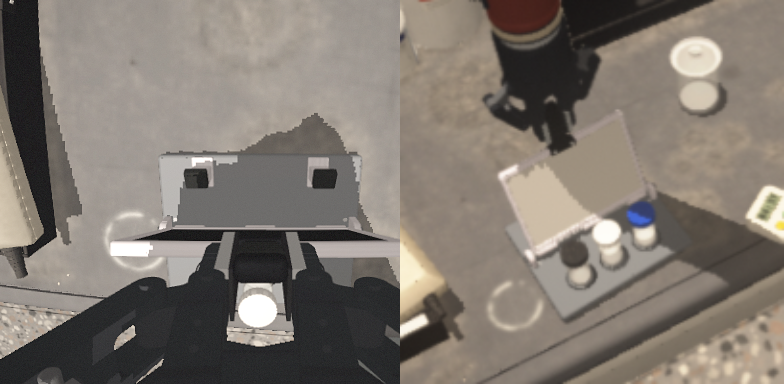

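The flap is following well, still leaning back and held between the pads. I'll bring it slowly to plumb and then check.

Run:
```python
from flap import *
for th in(-.2,-.12,-.05,0): arm.line_to(pose(th),.03);print(th,F(),round(arm.read_time(),1))
arm.pause(.5);print(F(),arm.read_opening())
for f in range(1): cv2.imwrite('pics/s8.png',snapshot('scene'));cv2.imwrite('pics/t8.png',snapshot('top'))
shot('w8')
a=cv2.resize(cv2.imread('pics/s8.png')[180:310,130:260],(400,400),interpolation=2);b=cv2.resize(cv2.imread('pics/t8.png')[140:240,140:240],(400,400),interpolation=2)
cv2.imwrite('pics/v8.png',np.hstack([a,b]))
S=cam('scene');T=cam('top')
for th in(-.05,0,.05):
    X=[[*(H+ex*(.124*np.sin(-th)-.0025)+ey*s),.034+.124*np.cos(th)] for s in(.078,-.078)]
    print(th,((proj(S,X)-[130,180]+.5)*400/130).round(1).tolist(),((proj(T,X)-140+.5)*4+[400,0]).round(1).tolist())
X=[[*(H+ey*s),.034] for s in(.078,-.078)];print('hinge',((proj(S,X)-[130,180]+.5)*400/130).round(1).tolist())
```

```text
-0.2 [ 0.7 -3.3 -3.7] 27.4
-0.12 [ 0.1 -3.2 -0.7] 27.9
-0.05 [ 1.9 -3.4  1.5] 28.4
0 [ 1.5 -3.4  3.3] 28.9
[ 1.  -3.8  5.7] 0.22707891102552344
-0.05 [[56.2, 191.0], [252.8, 83.1]] [[432.1, 249.0], [683.8, 231.2]]
0 [[60.4, 197.2], [257.4, 88.6]] [[432.6, 258.9], [684.4, 241.1]]
0.05 [[64.6, 203.7], [262.0, 94.5]] [[433.2, 268.9], [685.1, 251.1]]
hinge [[91.6, 287.0], [270.6, 184.1]]
```

View pics/v8.png

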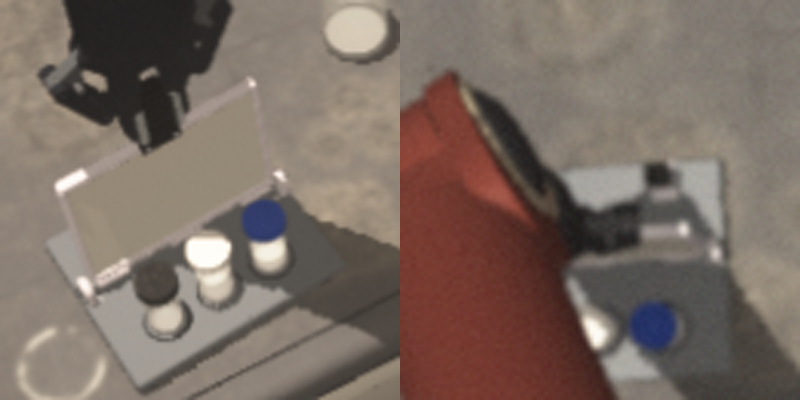

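The flap is nearly plumb, but its top edge sits at top (665,230) against a predicted (665,238). That may be about 0.03–0.04 rad of lean back. I'll measure the frame's top edge against the hinge in the wrist view.

Run:
```python
from flap import *
im=cv2.imread('pics/w8.png')[200:384];cv2.imwrite('pics/v9.png',cv2.resize(im,None,fx=1.5625,fy=3,interpolation=3))
C=wcam('w8')
for th in(-.05,0,.05):
  for o in(-.004,.004):
    c,s=np.cos(th),np.sin(th)
    X=[[*(H+ex*(-.124*s+o*c)+ey*w),.034+.124*c+o*s] for w in(.07,-.07)]
    print(th,o,((proj(C,X)-[0,200]+.5)*[1.5625,3]).round(1).tolist())
X=[[*(H+ey*w),.034] for w in(.085,-.085)];print('hinge',((proj(C,X)-[0,200]+.5)*[1.5625,3]).round(1).tolist())
```

```text
-0.05 -0.004 [[193.8, 101.1], [623.6, 100.8]]
-0.05 0.004 [[191.4, 56.1], [626.0, 55.8]]
0 -0.004 [[196.1, 134.5], [621.2, 134.1]]
0 0.004 [[193.2, 91.2], [624.2, 90.9]]
0.05 -0.004 [[198.8, 166.2], [618.5, 165.8]]
0.05 0.004 [[195.4, 125.0], [621.9, 124.6]]
hinge [[254.3, -62.1], [561.3, -62.2]]
```

View pics/v9.png

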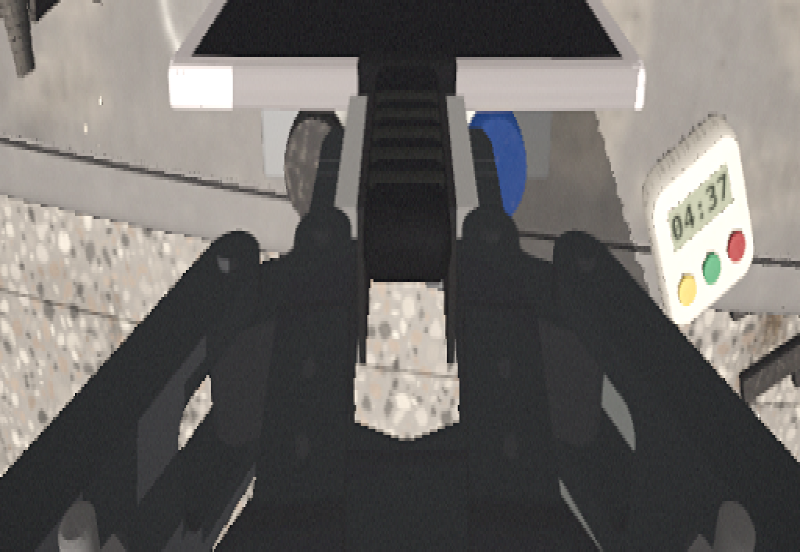

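The frame top edge in w8 spans rows 62–109, while the prediction is 56–101 at -0.05 and 91–134 at 0. The flap therefore leans back about 0.04 rad, which agrees with the top and scene views. I'll advance by that amount and remeasure, checking the hinge lugs as well.

Run:
```python
from flap import *
print('tcp err',np.round(np.array(arm.read_tool_pos())-pose(0),4))
arm.line_to(pose(.04),.02);arm.pause(.4);print(F(),arm.read_time(),np.round(np.array(arm.read_tool_pos())-pose(.04),4))
im=shot('w9');cv2.imwrite('pics/t9.png',snapshot('top'));cv2.imwrite('pics/s9.png',snapshot('scene'))
a=cv2.resize(im[120:270,80:440],(800,400),interpolation=2)   # x2.222,x2.667
b=cv2.resize(cv2.imread('pics/t9.png')[170:240,190:240],(250,200)); c=cv2.resize(cv2.imread('pics/s9.png')[180:310,130:260],(200,200))
cv2.imwrite('pics/v10.png',np.vstack([a,np.hstack([b,c,np.zeros((200,350,3),np.uint8)])]))
C=wcam('w9');f=lambda X:((proj(C,X)-[80,120]+.5)*[800/360,400/150]).round(1).tolist()
for th in(-.05,0,.05):
  for o in(-.004,.004):
    c,s=np.cos(th),np.sin(th)
    print(th,o,f([[*(H+ex*(-.124*s+o*c)+ey*w),.034+.124*c+o*s] for w in(.07,-.07)]))
print('hinge',f([[*(H+ey*w),.034] for w in(.085,-.085)]),'shelf back corners',f([[*(H+ex*.065+ey*w),.02] for w in(.09,-.09)]))
```

```text
tcp err [-0.      0.0001  0.0003]
[ 1.3 -3.9  4.8] 30.3583 [0.0001 0.0001 0.0003]
-0.05 -0.004 [[94.5, 273.5], [712.8, 273.2]]
-0.05 0.004 [[91.1, 232.7], [716.3, 232.4]]
0 -0.004 [[97.8, 303.8], [709.5, 303.5]]
0 0.004 [[93.7, 264.5], [713.7, 264.2]]
0.05 -0.004 [[101.6, 332.8], [705.6, 332.4]]
0.05 0.004 [[96.8, 295.2], [710.5, 294.9]]
hinge [[182.6, 139.9], [622.0, 139.8]] shelf back corners [[168.0, -67.7], [636.5, -67.7]]
```

View pics/v10.png

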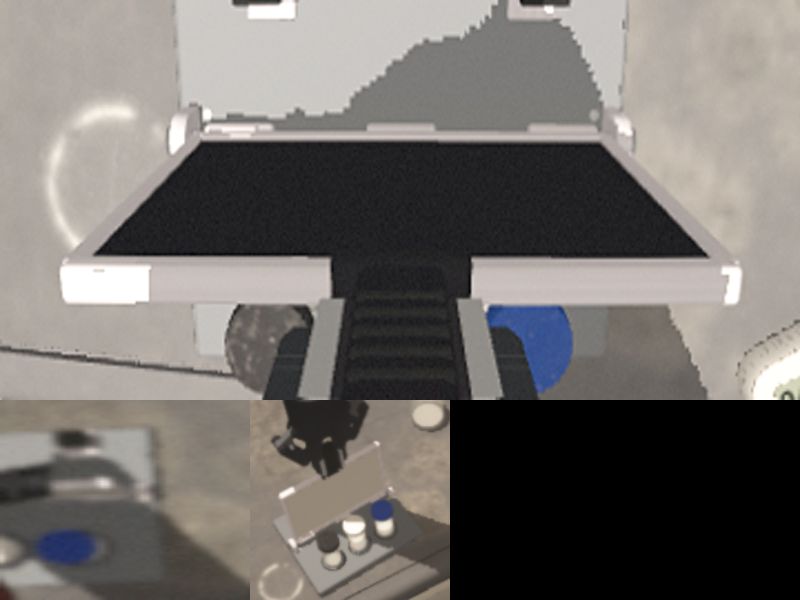

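The frame top edge now spans rows 262–303 and the plumb prediction is 264–304. The hinge lugs match to about 1 mm, the vials are untouched and the tab is held, so I'll hand in.

```bash
python3 -c "
from station import arm,ticket
print(arm.read_time(),arm.read_opening(),arm.read_finger_force()); print(ticket.finish_job())"
```

```text
30.5083 0.22813159521616738 34.72913682460785
the job is handed in; nothing more can be done
None
```

I handed the job in at 30.5 s: the blue and black vials stand in their circles in a row with the white one, and the gripper still holds the tab with the flap plumb to within about 0.015 rad by the cameras.

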